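# Fold the flap and shut the utensil box

## Robot

A 7-joint arm with a two-finger parallel gripper is mounted at the origin on the work surface; the furniture and walls round the work are solid. World frame = base frame: x ahead of the robot, y to its left, z up, the work surface at z = 0. Lengths are in m, angles in rad, forces in N, time in s.
With the tool pointing down it reaches from about 0.4 to 0.85 m from the base axis. Payload 4.4 kg.
Tool frame: the origin (TCP) lies on the centre line of the jaws, within the pads' length; the fingertips stand finger_overhang ahead of it and the grasp point (between the pads) lies 8 mm behind it (finger_overhang is the distance from the TCP to the fingertips, in m); z points along the fingers, y is the direction in which the jaws open and shut (so a half turn about z gives the same grasp; the last joint's range is limited). The gripper opens to 94 mm and grips with 3 to 60 N. Pads are 16 mm wide; open, the fingers measure 119 mm over their backs; the gripper's body (75 mm by 177 mm) begins 78 mm behind the grasp point.
Start: joints at [-1.261, 0.628, 0.038, 1.517, -0.027, 0.996, -0.02], TCP at [0.239, 0.605, 0.216] pointing down, gripper open.
Joint ranges: [-3.06, 3.06], [-0.37, 2.12], [-1.25, 1.32], [0.18, 2.47], [-1.1, 4.24], [0.23, 1.98], [-2.94, 2.94]. Speed limits (rad/s): [2.57, 2.57, 3.14, 3.14, 3.14, 3.14, 3.14].

## Interface

Orientations are given as [roll, pitch, yaw] about the fixed x, y, z axes, in that order (R = Rz(yaw) Ry(pitch) Rx(roll)).
In Python, from rig import * gives the robot as it stands. The module is installed in compiled form; this text tells all that it offers.
- The arm moves only by the shell command python3 -m crank 'ROWS'. ROWS is JSON, a list of rows, each a list of 7 numbers: the shift along the world's x, y, z in m, then the turn, a rotation vector about the world's x, y, z in degrees, then the opening, from 0 (shut) to 1 (fully open). In form: [[x, y, z, ax, ay, az, grip], ...]. A call has 1 to 8 rows; each row is the pose to reach, as a shift and turn from the pose measured when the call began; what a row does not reach only later rows make up. A row lasts 1/8 s, in which the tool goes at most 62.5 mm and 10.7 degrees, less where a joint would pass 70% of its speed; a pose out of reach is approached as far as the arm can. A call with a gripper value outside its range is refused whole. The fingers move at their own pace and stop on an object; the grip force is fixed at half the most. Time passes only in rows, so rows that repeat a pose let the fingers close. It gives the time, the measured TCP pose, the force and the opening at its end, in the units of the state.
- state(): the state, without advancing time (a new reading comes with each control period).
- grab_frame(name): name is "scene" or "top" or "wrist"; returns (picture, depth): 420x560x3 uint8, red, green, blue; 420x560 float32, m along the optical axis (not along the pixel's ray), 0 where there is no reading.
- get_calibration(name): a dict with "fx", "fy", "cx", "cy" (pixels), "rvec" (rotation vector, rad) and "tvec" (3), from world to camera coordinates, as OpenCV has them. Camera axes: x right, y down, z forward; pixel columns grow to the right and rows downward; lengths in m; the calibration is good to about 2 mm. A picture is of the moment at which its call begins: read the wrist's pose just before it. get_calibration takes no time and is no camera call; for the wrist camera it gives the pose at the moment of the call.
- sign_off(): hands the job in, once; it reports no verdict.
The state is a dict: "clock": time; "joints": joint angles; "joint_velocities": joint speeds; "joint_efforts": joint torques, N m; "tool_pos": TCP position; "eef_rot": TCP orientation; "ft_force": force on the tool from outside, world axes, zero at the start; "torque": the same for the moment, N m; "grip_width": finger opening in m.
Only numpy, scipy, OpenCV 4.12 (cv2) and the standard library are available. Lean on these libraries where they do the work, as an engineer would, in place of code of your own. Each camera call takes 0.05 s, during which the arm holds its last target.

## Task

Close up the steel utensil box: with the lid still standing open, push the upright slotted flap down until it lies flat inside the box, then swing the hinged lid over it until it is fully shut. Only push, with the fingertips or the outside of the fingers, and pick nothing up: the tongs in the box and the cup, bottle and cake beside it stay where they are.

Things in the scene. Friction and masses are not known exactly. Their poses are not given: they have to be found in the camera images.
- utensil_box: Oblong steel box, 160 (its x) by 220 (its y) by 90 mm high, walls 2.5 mm, fixed on a white riser block 10 to 60 mm high (varies). Origin: middle of the box's underside, on the riser; z up. The -x long side is the front (facing about world +y), the +x long side carries the lid hinge. Keep clear of the tall tray rack behind, from about world x = 0.7 m.
- flap (a joint): Angle of the slotted flap in rad: 0 folded flat inside the box, about 1.57 upright, 1.65 its stop. It stays where it is left; about 2 to 3 N near its free edge moves it. If it stands up, the lid strikes it and cannot shut.
- flap_hinge (a point): Middle of the flap's hinge line, just inside the front wall: 68 mm from the box's origin towards its -x, 74 mm above the box's underside. The hinge line runs along the box's y.
- flap_edge (a point): Middle of the flap's free edge, a rolled edge 8 mm thick. The flap is a slotted aluminium panel 100 mm from hinge line to edge, 196 mm along the hinge, 3 mm thick, centred on the hinge line's plane. Upright it stands above the front wall (edge 174 mm above the box's underside); it folds towards the box's +x (the lid hinge) and then its upper face lies 76 mm above the box's underside.
- lid (a joint): Angle of the lid in rad: 0 fully shut, about 1.57 upright, 1.83 its stop, leaning out away from the box. A stiff hinge: it stays where it is left and has to be pushed all the way; about 3 to 5 N at 130 mm from the hinge moves it.
- lid_hinge (a point): Middle of the lid's hinge line, at the top of the +x long side: 83 mm from the box's origin towards its +x, 88 mm above the box's underside. The hinge line runs along the box's y.
- lid_edge (a point): Middle of the lid's free edge, on its outer face. The lid is a steel plate 168 mm from hinge line to free edge, 228 mm along the hinge, 3 mm thick, with a 12 mm skirt and a 70 mm wide front tab 16 mm further out; its outer face lies 7 mm from the plane through the hinge line. Upright its tab reaches 272 mm above the box's underside; shut, its upper face is 95 mm above the box's underside.
- tongs: Small steel tongs, 42 x 192 x 22 mm, loose on the floor of the box, under the flap. Origin at the middle of the underside. Leave them.
- cup: Steel measuring cup with strap handle, 74 x 103 x 74 mm, loose on the worktop on the hinge side (-y) of the box. Origin under its middle. Leave it.
- bottle: Squeeze bottle, 56 mm across, 184 mm tall, loose on the worktop on the hinge side (-y) of the box. Origin under its middle. Leave it.
- cake: Piece of cake, 75 x 56 x 75 mm, loose on the worktop on the hinge side (-y) of the box. Origin under its middle. Leave it.

How it is judged:
By the outcome, as a careful person would: the job done as asked, in the order asked, and still so for the second after the job is handed in, with the robot touching nothing.
It also fails if it takes over 58 s, if anything falls off the work surface, if the arm or the gripper's body presses on something with over 40 N, if the wrist force passes 120 N, or if a joint passes its speed limit or range.

## Working session

There is one attempt and no reset: what is moved stays moved. The work goes in short steps, Python scripts to look and compute and a shell command to move; the robot and the scene stay as the last step left them, time stands still between calls to the robot, and variables do not carry over. Pictures are saved under pics/ and viewed, and the job is handed in when it is done.

```bash
mkdir -p pics
python3 - <<'E'
from rig import *
import cv2
s=state()
for k,v in s.items(): print(k,v)
for n in ("scene","top","wrist"):
    print(n,get_calibration(n))
    p,d=grab_frame(n); cv2.imwrite(f"pics/{n}0.png",p[:,:,::-1])
E
```

```text
clock 0.0
joints [-1.26080035  0.62934579  0.03840405  1.51836072 -0.02701408  0.99628438
 -0.01998477]
joint_velocities [-0.00096665  0.00106349  0.00198093  0.00027252  0.00163949 -0.00049539
 -0.00145201]
joint_efforts [-1.22385977e-04 -5.49719560e+01  1.14319123e+00 -1.86641604e+01
 -5.23304008e-02  2.34706176e-02  1.47810824e-04]
tool_pos [0.23826998 0.6040608  0.21555595]
eef_rot [-3.13971087e+00 -9.49373302e-06  2.76583506e+00]
ft_force [-0.10843246 -0.20963824  0.50087969]
torque [-0.03889602  0.00482911  0.03687442]
grip_width 0.09386352693822252
scene {'fx': 410.84091340736256, 'fy': 410.84091340736256, 'cx': 269.7191126898671, 'cy': 211.73630574269018, 'rvec': array([ 2.14558353, -1.21615957,  0.46303312]), 'tvec': array([-0.31382168,  0.2952548 ,  0.99998472])}
top {'fx': 447.9246430176, 'fy': 447.9246430176, 'cx': 268.0998815655354, 'cy': 214.02776465298697, 'rvec': array([ 2.13665181, -2.18771555,  0.14475139]), 'tvec': array([-0.10770896,  0.42708605,  1.10883231])}
wrist {'fx': 367.5345770468267, 'fy': 367.5345770468267, 'cx': 278.7829072035593, 'cy': 211.52179795630445, 'rvec': array([-2.43358502, -1.6565033 , -0.19009981]), 'tvec': array([-0.64859608, -0.02417215,  0.3882963 ])}
```

View pics/scene0.png

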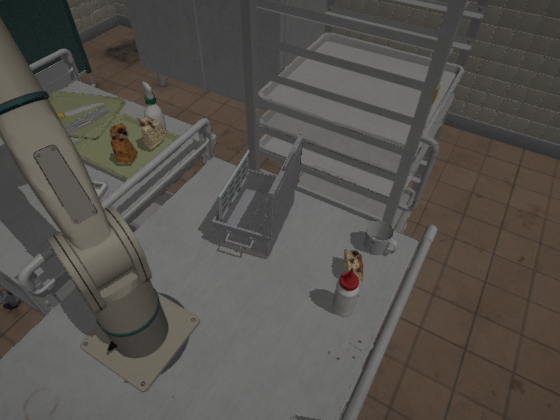

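View pics/top0.png

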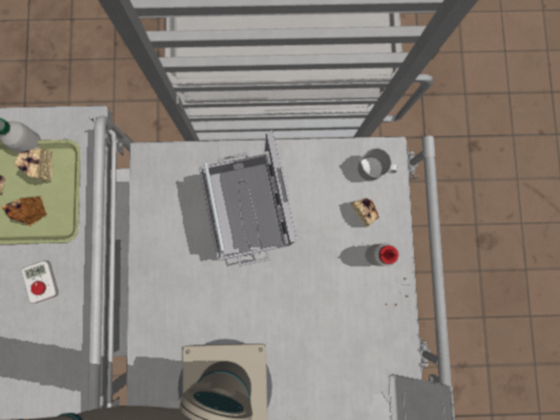

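View pics/wrist0.png

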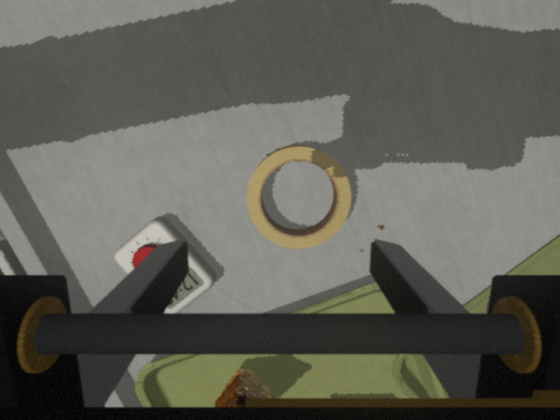

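The scene view shows the box at about (255,205), flap upright on its left (235,185), lid open on the right (287,185). The top view has the flap edge from (207,165) to (220,255) and the lid edge from (268,135) to (294,240). I'll use the depth to get the points.

```bash
cat > h.py <<'E'
from rig import *
import numpy as np, cv2
def cloud(n,pd=None,cal=None):
    c=cal or get_calibration(n); p,d=pd or grab_frame(n)
    R,_=cv2.Rodrigues(c['rvec']); v,u=np.mgrid[:420,:560]
    P=np.stack([(u-c['cx'])*d/c['fx'],(v-c['cy'])*d/c['fy'],d],-1)
    W=(P-c['tvec'])@R
    W[d<=0]=np.nan
    return p,d,W
E
python3 - <<'E'
from h import *
for n in("top","scene"):
    p,d,W=cloud(n); np.save(f"{n}W.npy",W)
    if n=="top": c=p[115:285,180:320]; k=4
    else: c=p[120:265,195:325]; k=5
    c=cv2.resize(c,None,fx=k if n=="scene" else 3.5,fy=k if n=="scene" else 3.5,interpolation=cv2.INTER_CUBIC)
    c=c[:600]
    cv2.imwrite(f"pics/{n}z.png",c[:,:,::-1])
    for v,u in ((300,250),(350,350)): print(n,W[v,u].round(3))
    if n=="top":
        for v in range(135,270,8):
            print(v,[ (u,*(W[v,u]*1000).round().astype(int)) if np.isfinite(W[v,u,0]) else (u,) for u in range(200,304,6)])
E
```

```text
top [ 0.209 -0.067 -0.   ]
top [ 0.079 -0.315 -0.002]
135 [(200, np.int64(687), np.int64(77), np.int64(-141)), (206, np.int64(685), np.int64(59), np.int64(-137)), (212, np.int64(686), np.int64(41), np.int64(-140)), (218, np.int64(684), np.int64(23), np.int64(-137)), (224, np.int64(685), np.int64(6), np.int64(-140)), (230, np.int64(683), np.int64(-12), np.int64(-136)), (236, np.int64(682), np.int64(-30), np.int64(-134)), (242, np.int64(683), np.int64(-48), np.int64(-139)), (248, np.int64(684), np.int64(-66), np.int64(-141)), (254, np.int64(683), np.int64(-83), np.int64(-141)), (260, np.int64(681), np.int64(-101), np.int64(-135)), (266, np.int64(560), np.int64(-115), np.int64(258)), (272, np.int64(553), np.int64(-127), np.int64(279)), (278, np.int64(681), np.int64(-155), np.int64(-138)), (284, np.int64(681), np.int64(-173), np.int64(-141)), (290, np.int64(679), np.int64(-190), np.int64(-134)), (296, np.int64(680), np.int64(-208), np.int64(-137)), (302, np.int64(679), np.int64(-226), np.int64(-137))]
143 [(200, np.int64(621), np.int64(57), np.int64(1)), (206, np.int64(621), np.int64(42)
[... 14005 characters left out ...]
, np.int64(-18), np.int64(1)), (236, np.int64(303), np.int64(-33), np.int64(3)), (242, np.int64(303), np.int64(-48), np.int64(-3)), (248, np.int64(301), np.int64(-66), np.int64(77)), (254, np.int64(301), np.int64(-81), np.int64(71)), (260, np.int64(302), np.int64(-94), np.int64(0)), (266, np.int64(302), np.int64(-110), np.int64(-2)), (272, np.int64(301), np.int64(-125), np.int64(1)), (278, np.int64(301), np.int64(-140), np.int64(2)), (284, np.int64(300), np.int64(-156), np.int64(3)), (290, np.int64(300), np.int64(-171), np.int64(0)), (296, np.int64(300), np.int64(-187), np.int64(-2)), (302, np.int64(299), np.int64(-202), np.int64(1))]
scene [ 0.213 -0.179  0.   ]
scene [ 0.224 -0.454 -0.003]
```

View pics/topz.png

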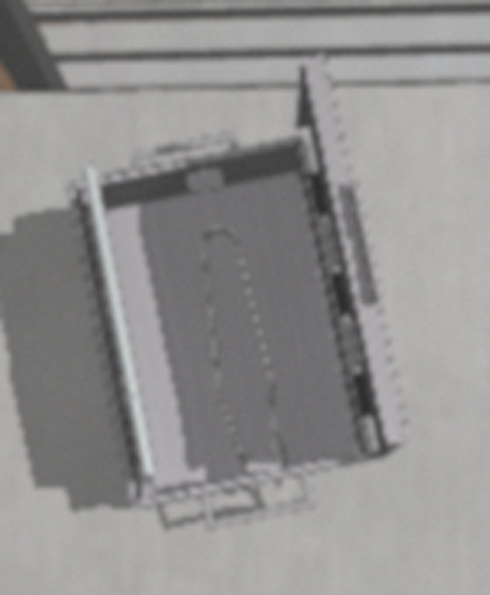

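View pics/scenez.png

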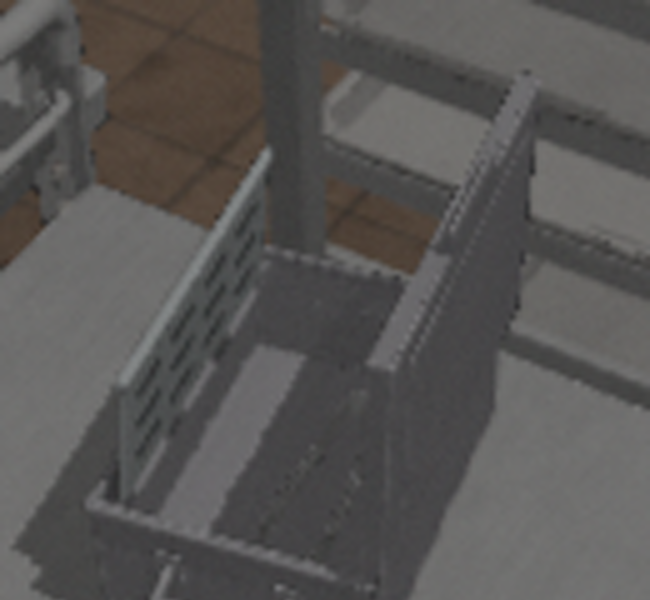

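Run:
```python
from h import *
W=np.load("topW.npy"); 
S=np.load("sceneW.npy")
P=W[130:270,195:305].reshape(-1,3); P=P[np.isfinite(P[:,0])]
Q=S[110:290,190:330].reshape(-1,3); Q=Q[np.isfinite(Q[:,0])]
def line(A):
    vx,vy,x0,y0=cv2.fitLine(A[:,:2].astype(np.float32),cv2.DIST_HUBER,0,.01,.01).ravel()
    if vx<0: vx,vy=-vx,-vy
    return np.degrees(np.arctan2(vy,vx)),A[:,:2].mean(0).round(4), A[:,0].min().round(3),A[:,0].max().round(3)
for nm,P in(("top",P),("scene",Q)):
    f=P[(P[:,2]>.185)&(P[:,2]<.21)&(P[:,1]>-.05)&(P[:,1]<.04)&(P[:,0]>.3)&(P[:,0]<.56)]
    l=P[(P[:,2]>.26)&(P[:,2]<.3)&(P[:,1]<-.09)&(P[:,0]<.58)&(P[:,0]>.3)&(P[:,1]>-.2)]
    print(nm,"flap",len(f),line(f),np.percentile(f[:,2],[5,50,95]).round(4)," lid",len(l),line(l),np.percentile(l[:,2],[5,50,95]).round(4))
# box frame from angle
    th=np.radians(line(f)[0]); ex=np.array([np.sin(th),-np.cos(th)]); ey=np.array([np.cos(th),np.sin(th)])
    m=(P[:,2]>.03)&(P[:,2]<.3)&(P[:,0]>.28)&(P[:,0]<.6)&(P[:,1]<.06)&(P[:,1]>-.2)
    B=P[m]; a=B[:,:2]@ex; b=B[:,:2]@ey; z=B[:,2]
    print("ex",ex,"ey",ey)
    for lo in np.arange(.03,.3,.02):
        k=(z>=lo)&(z<lo+.02)
        if k.sum()>5: print(round(lo,2),k.sum(),"a",np.percentile(a[k],[1,5,50,95,99]).round(3),"b",np.percentile(b[k],[1,5,95,99]).round(3))
```

```text
top flap 333 (np.float32(10.622142), array([0.4222, 0.0005]), np.float64(0.328), np.float64(0.518)) [0.1942 0.198  0.2006]  lid 800 (np.float32(10.605042), array([ 0.448 , -0.1431]), np.float64(0.337), np.float64(0.562)) [0.2748 0.2774 0.2916]
ex [ 0.1843312 -0.9828642] ey [0.9828642 0.1843312]
0.03 642 a [0.058 0.058 0.142 0.213 0.213] b [0.305 0.322 0.524 0.524]
0.05 185 a [0.058 0.058 0.116 0.213 0.214] b [0.308 0.333 0.524 0.528]
0.07 417 a [0.058 0.058 0.13  0.213 0.214] b [0.281 0.283 0.549 0.55 ]
0.09 646 a [0.053 0.054 0.136 0.216 0.22 ] b [0.303 0.305 0.527 0.529]
0.11 630 a [0.054 0.055 0.214 0.223 0.223] b [0.304 0.305 0.525 0.527]
0.13 93 a [0.214 0.216 0.223 0.224 0.224] b [0.303 0.32  0.529 0.529]
0.15 87 a [0.073 0.214 0.224 0.224 0.224] b [0.302 0.314 0.529 0.529]
0.17 18 a [0.073 0.076 0.218 0.224 0.225] b [0.302 0.302 0.53  0.53 ]
0.19 343 a [0.073 0.074 0.078 0.081 0.219] b [0.319 0.327 0.51  0.529]
0.21 9 a [0.215 0.215 0.217 0.223 0.225] b [0.302 0.302 0.529 0.529]
0.23 8 a [0.216 0.216 0.218 0.221 0.222] b [0.302 0.302 0.529 0.529]
0.25 7 a [0.216 0.216 0.217 0.
[... 775 characters left out ...]
 a [0.058 0.071 0.1   0.227 0.227] b [0.303 0.304 0.525 0.528]
0.13 274 a [0.072 0.073 0.215 0.228 0.228] b [0.302 0.303 0.503 0.52 ]
0.15 288 a [0.074 0.075 0.215 0.229 0.229] b [0.302 0.303 0.505 0.522]
0.17 292 a [0.077 0.077 0.222 0.229 0.23 ] b [0.302 0.303 0.508 0.521]
0.19 329 a [0.075 0.076 0.082 0.23  0.23 ] b [0.302 0.303 0.505 0.523]
0.21 170 a [0.218 0.221 0.23  0.23  0.231] b [0.302 0.303 0.515 0.528]
0.23 168 a [0.218 0.221 0.23  0.231 0.231] b [0.301 0.302 0.513 0.524]
0.25 204 a [0.218 0.221 0.23  0.231 0.232] b [0.302 0.303 0.511 0.526]
0.27 379 a [0.217 0.218 0.225 0.231 0.231] b [0.302 0.307 0.515 0.527]
0.29 28 a [0.228 0.228 0.23  0.231 0.232] b [0.382 0.383 0.445 0.449]
```

Depth from both views agrees: the box is yawed 10.6° and its base is at z≈0.023. Its heights match the given sizes: flap edge 0.197, lid edge 0.277 and tab 0.292. Next I need the finger overhang and which side the wrist camera is on.

Run:
```python
from h import *
from scipy.spatial.transform import Rotation as Ro
s=state(); T=np.array(s['tool_pos']); R=Ro.from_euler('xyz',s['eef_rot']).as_matrix()
c=get_calibration('wrist'); Rc,_=cv2.Rodrigues(c['rvec'])
print("cam in tool",R.T@(-Rc.T@c['tvec']-T)); print("view dir",R.T@Rc.T@[0,0,1]); print("R",R.round(3))
p,d,W=cloud('wrist',cal=c); L=(W-T)@R
m=np.isfinite(L[...,0])&(L[...,2]<.05)
print(L[m].min(0),L[m].max(0))
for v in range(240,420,12): print(v,[tuple((L[v,u]*1000).round().astype(int).tolist()) if m[v,u] else 0 for u in (160,170,180,185,375,385,395)])
q=L[m]; q=q[(abs(q[:,0])<.02)&(abs(q[:,1])<.07)]
print(np.percentile(q[:,2],[90,95,98,99,99.9,100]))
```

```text
cam in tool [ 0.06534978 -0.00052929 -0.16683439]
view dir [-2.28773161e-01  8.90161176e-05  9.73479755e-01]
R [[-0.93   0.367 -0.   ]
 [ 0.367  0.93  -0.001]
 [-0.    -0.001 -1.   ]]
[-0.01112205 -0.06312459 -0.12218647] [0.0337838  0.0621258  0.01356069]
240 [0, 0, (9, -50, 9), 0, (9, 48, 9), 0, 0]
252 [(9, -55, -7), (9, -50, -8), (6, -48, 1), (3, -48, 9), (5, 46, 3), (9, 48, -8), (9, 52, -8)]
264 [(9, -50, -23), (7, -47, -18), (1, -47, -2), (-2, -48, 7), (-1, 46, 2), (6, 46, -14), (9, 48, -22)]
276 [(7, -47, -31), (2, -48, -18), (-5, -48, -3), (-9, -48, 7), (-7, 47, 1), (1, 46, -15), (6, 47, -28)]
288 [(3, -47, -32), (-3, -48, -19), 0, 0, 0, (-5, 46, -17), (1, 46, -30)]
300 [(-2, -48, -33), (-8, -48, -21), 0, 0, 0, 0, (-3, 46, -31)]
312 [(-7, -47, -35), 0, 0, 0, 0, 0, (-8, 47, -31)]
324 [(27, -24, -101), (27, -22, -101), (27, -20, -100), (27, -19, -101), (27, 19, -101), (27, 21, -101), (27, 23, -101)]
336 [(26, -23, -103), (24, -22, -101), (26, -20, -103), (25, -19, -103), (25, 18, -102), (25, 20, -102), (25, 22, -102)]
348 [(22, -24, -102), (22, -22, -102), (22, -20, -102), (22, -19, -102), (22, 19, -102), (23, 20, -103), (23, 22, -102)]
360 [0, 0, 0, 0, 0, 0, 0]
372 [0, 0, 0, 0, 0, 0, 0]
384 [0, 0, 0, 0, 0, 0, 0]
396 [0, 0, 0, 0, 0, 0, 0]
408 [(22, -19, -118), (23, -17, -119), (22, -16, -118), (22, -15, -118), (22, 15, -117), (22, 16, -118), (22, 18, -118)]
[-0.01633059 -0.00423183  0.00432746  0.00794563  0.01193295  0.01356069]
```

```bash
python3 -m crank '[[0,0,0.03,0,0,-8,0],[0,-0.02,0.07,0,0,-16,0],[0.02,-0.06,0.1,0,0,-24,0],[0.04,-0.12,0.12,0,0,-32,0],[0.06,-0.18,0.12,0,0,-40,0],[0.08,-0.24,0.12,0,0,-48,0],[0.1,-0.3,0.12,0,0,-58,0],[0.12,-0.35,0.12,0,0,-58,0]]'
```

```text
clock: 1.3
tool_pos: [0.3588, 0.2524, 0.3365]
eef_rot: [3.142, -0.001, 1.752]
ft_force: [0.7, -0.1, 0.3]
grip_width: 0.0173
```

```bash
python3 -m crank '[[0.02,-0.05,0,0,0,0,0],[0.035,-0.1,0,0,0,0,0],[0.05,-0.15,-0.02,0,0,0,0],[0.067,-0.192,-0.05,0,0,0,0],[0.067,-0.192,-0.1,0,0,0,0],[0.067,-0.192,-0.15,0,0,0,0],[0.067,-0.192,-0.155,0,0,0,0]]'
python3 - <<'E'
from h import *
for n in ("scene","top"):
    p,d=grab_frame(n); c=p[80:300,150:430] ; cv2.imwrite(f"pics/{n}1.png",cv2.resize(c,None,fx=2.7,fy=2.7)[:,:,::-1])
E
```

```text
clock: 2.17
tool_pos: [0.4235, 0.0599, 0.1795]
eef_rot: [-3.135, -0.0, 1.751]
ft_force: [-0.3, 0.3, 0.4]
grip_width: 0.0006
```

View pics/scene1.png

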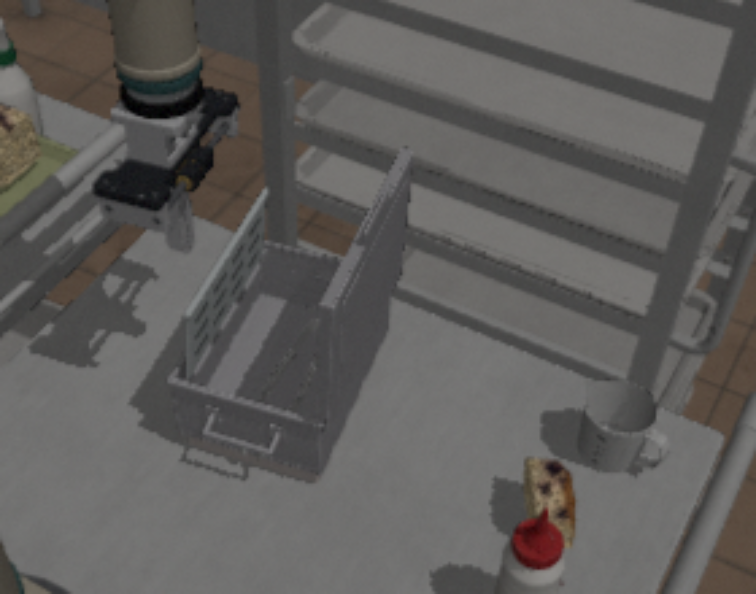

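The closed fingers at about (178,235) are just in front of the upright flap, clear of the lid. Now I'll push the flap over along its arc.

```bash
python3 -m crank '[[0.005,-0.025,0.01,0,0,0,0],[0.009,-0.047,0.01,0,0,0,0],[0.011,-0.058,0.008,0,0,0,0],[0.013,-0.069,0.005,0,0,0,0],[0.014,-0.076,0.001,0,0,0,0],[0.0155,-0.083,-0.003,0,0,0,0]]'; python3 -c "
from rig import *;print(state()['ft_force'],state()['tool_pos'])"
```

```text
clock: 3.02
tool_pos: [0.4416, -0.0227, 0.1786]
eef_rot: [-3.141, -0.001, 1.753]
ft_force: [0.1, 0.5, 1.2]
grip_width: 0.0005
[0.08209078 0.50584786 1.16676679] [ 0.44155316 -0.02272826  0.17862597]
```

```bash
python3 -m crank '[[0,-0.007,-0.006,0,0,0,0],[0,-0.0125,-0.012,0,0,0,0],[0.001,-0.0225,-0.024,0,0,0,0],[0.002,-0.029,-0.038,0,0,0,0],[0.003,-0.033,-0.053,0,0,0,0],[0.003,-0.034,-0.06,0,0,0,0],[0.003,-0.0345,-0.064,0,0,0,0],[0.003,-0.0345,-0.064,0,0,0,0]]'
python3 - <<'E'
from h import *
p,d,W=cloud("scene"); c=p[80:300,150:430] ; cv2.imwrite("pics/scene2.png",cv2.resize(c,None,fx=2.7,fy=2.7)[:,:,::-1])
E
```

```text
clock: 4.03
tool_pos: [0.4442, -0.0571, 0.1144]
eef_rot: [-3.14, -0.001, 1.753]
ft_force: [0.1, -0.1, 0.1]
grip_width: 0.0002
```

View pics/scene2.png

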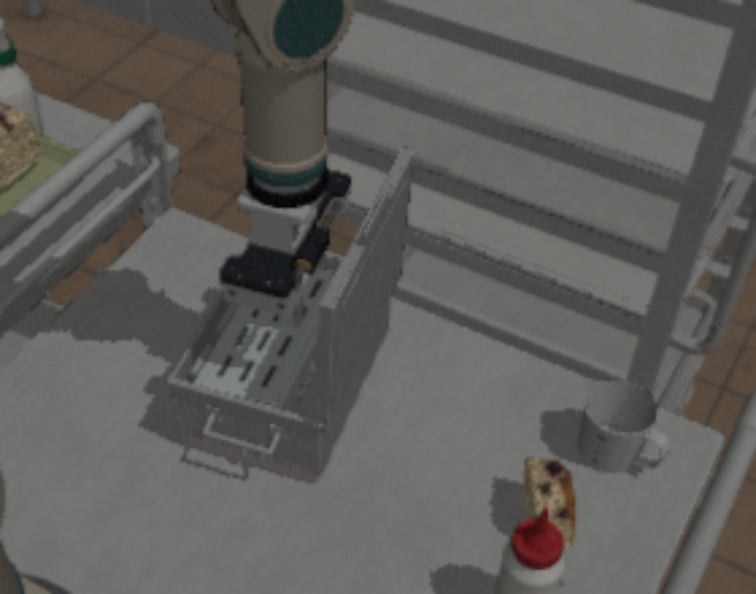

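The flap is nearly down, with its slotted face at about (260,350). I'll press on until the force rises.

```bash
python3 -m crank '[[0,0,-0.002,0,0,0,0],[0,0,-0.004,0,0,0,0],[0,0,-0.004,0,0,0,0]]';  python3 -m crank '[[0,0,-0.002,0,0,0,0],[0,0,-0.003,0,0,0,0],[0,0,-0.003,0,0,0,0]]'
```

```text
clock: 4.45
tool_pos: [0.4445, -0.0569, 0.1106]
eef_rot: [-3.141, -0.001, 1.753]
ft_force: [-0.0, -0.5, -0.3]
grip_width: 0.0005
clock: 4.82
tool_pos: [0.4446, -0.057, 0.1079]
eef_rot: [-3.141, -0.001, 1.753]
ft_force: [0.2, 0.3, 4.9]
grip_width: -0.0
```

```bash
python3 -m crank '[[0,0,-0.002,0,0,0,0],[0,0,-0.003,0,0,0,0],[0,0,-0.003,0,0,0,0]]';  python3 -m crank '[[0,0,-0.002,0,0,0,0],[0,0,-0.003,0,0,0,0],[0,0,-0.003,0,0,0,0]]'
```

```text
clock: 5.2
tool_pos: [0.4446, -0.057, 0.1074]
eef_rot: [3.14, -0.003, 1.752]
ft_force: [-6.5, 1.2, 35.2]
grip_width: 0.0008
clock: 5.58
tool_pos: [0.4446, -0.057, 0.1072]
eef_rot: [3.138, -0.004, 1.751]
ft_force: [-7.3, 1.1, 41.3]
grip_width: 0.0003
```

The flap is on its stop: 41 N and no further travel. Next I'll retract, go over the lid and check.

```bash
python3 -m crank '[[0,0.005,0.05,0,0,0,0],[-0.003,0.01,0.11,0,0,0,0],[-0.003,0.01,0.17,0,0,0,0],[-0.003,0.01,0.23,0,0,0,0],[0,0,0.26,0,0,0,0],[0.01,-0.05,0.26,0,0,0,0],[0.02,-0.1,0.26,0,0,0,0],[0.029,-0.14,0.26,0,0,0,0]]'
python3 - <<'E'
from h import *
p,d,W=cloud("top"); c=p[110:285,180:320] ; cv2.imwrite("pics/top3.png",cv2.resize(c,None,fx=3.4,fy=3.4)[:,:,::-1])
S=cloud("scene"); c=S[0][80:300,150:430] ; cv2.imwrite("pics/scene3.png",cv2.resize(c,None,fx=2.7,fy=2.7)[:,:,::-1])
ex=np.array([.184,-.983]);ey=np.array([.983,.184])
for W in (W,S[2]):
    a=W[...,:2]@ex;b=W[...,:2]@ey;z=W[...,2]
    for lo in np.arange(.07,.22,.01):
        k=(a>=lo)&(a<lo+.01)&(b>.325)&(b<.5)&(z>.08)&(z<.13)
        if k.sum()>5: print(lo.round(2),k.sum(),np.percentile(z[k],[10,50,90]).round(4))
    k=(z>.2)&(z<.3)&(a>.15)&(a<.26)&(b>.29)&(b<.375)
    print("lid",k.sum(),np.percentile(a[k],[5,50,95]),z[k].max())
E
```

```text
clock: 6.58
tool_pos: [0.4736, -0.1986, 0.3672]
eef_rot: [3.138, -0.005, 1.751]
ft_force: [0.6, 0.3, -0.8]
grip_width: 0.0004
0.07 62 [0.0947 0.0967 0.1   ]
0.08 64 [0.0946 0.097  0.0994]
0.09 46 [0.0946 0.097  0.1   ]
0.1 29 [0.0944 0.0969 0.0987]
0.11 15 [0.0943 0.0968 0.0999]Traceback (most recent call last):
  File "<stdin>", line 11, in <module>
    return _quantile_unchecked(
        a, q, axis, out, overwrite_input, method, keepdims, weights)
    return _ureduce(a,
                    func=_quantile_ureduce_func,
    ...<5 lines>...
                    overwrite_input=overwrite_input,
                    method=method)
    r = func(a, **kwargs)
    result = _quantile(arr,
                       quantiles=q,
    ...<2 lines>...
                       out=out,
                       weights=wgt)
    slices_having_nans = np.isnan(arr[-1, ...])
                                  ~~~^^^^^^^^^
IndexError: index -1 is out of bounds for axis 0 with size 0
```

View pics/scene3.png

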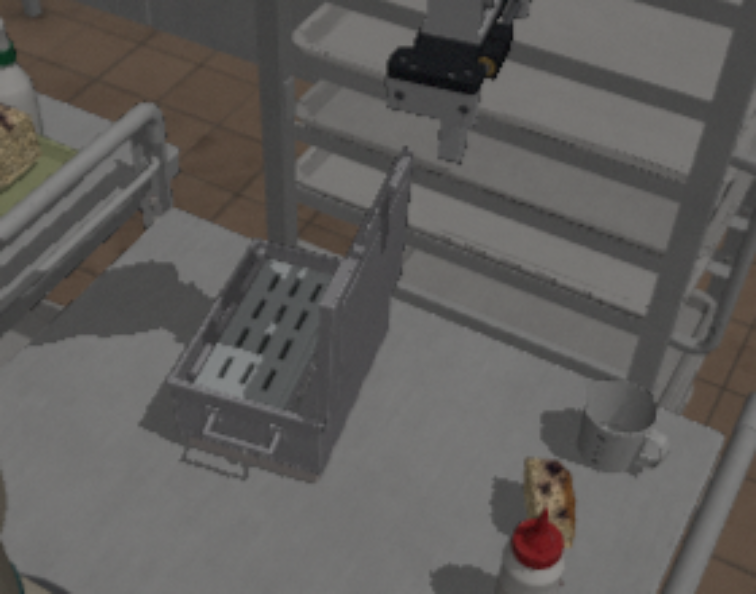

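The flap lies flat: z is about 0.097 at every sampled distance from its hinge. The lid is still upright and everything else is unmoved. Next I'll go down outside the lid and push it.

```bash
python3 -m crank '[[0,0,-0.06,0,0,0,0],[0,0,-0.11,0,0,0,0],[0,0,-0.12,0,0,0,0],[-0.004,0.02,-0.12,0,0,0,0],[-0.008,0.04,-0.12,0,0,0,0],[-0.01,0.054,-0.12,0,0,0,0],[-0.01,0.054,-0.12,0,0,0,0]]'
```

```text
clock: 7.55
tool_pos: [0.4638, -0.1468, 0.248]
eef_rot: [3.137, -0.001, 1.746]
ft_force: [0.4, 0.6, 0.4]
grip_width: 0.0005
```

```bash
python3 -m crank '[[-0.002,0.011,0,0,0,0,0],[-0.004,0.021,-0.001,0,0,0,0],[-0.0055,0.03,-0.003,0,0,0,0],[-0.007,0.0385,-0.0055,0,0,0,0],[-0.009,0.047,-0.009,0,0,0,0],[-0.01,0.0557,-0.0126,0,0,0,0],[-0.013,0.0716,-0.022,0,0,0,0]]'
python3 - <<'E'
from h import *
S=cloud("scene"); c=S[0][80:300,150:430] ; cv2.imwrite("pics/scene4.png",cv2.resize(c,None,fx=2.7,fy=2.7)[:,:,::-1])
E
```

```text
clock: 8.43
tool_pos: [0.451, -0.0747, 0.2257]
eef_rot: [3.136, -0.001, 1.745]
ft_force: [0.7, -1.1, -0.1]
grip_width: 0.0003
```

View pics/scene4.png

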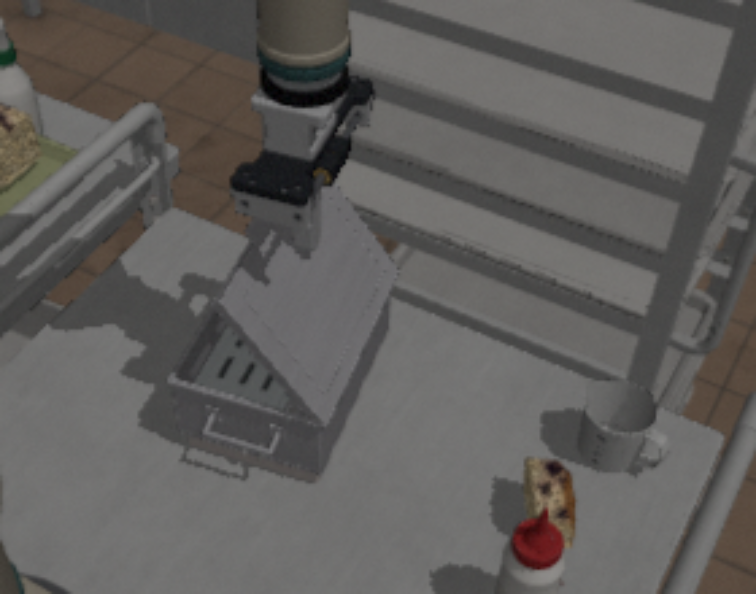

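The lid is about halfway (face at about (310,310)), with the fingertip on it and the body clear. I'll continue.

```bash
python3 -m crank '[[-0.0026,0.014,-0.012,0,0,0,0],[-0.005,0.026,-0.026,0,0,0,0],[-0.007,0.036,-0.0415,0,0,0,0],[-0.008,0.044,-0.0586,0,0,0,0],[-0.0085,0.047,-0.07,0,0,0,0],[-0.009,0.05,-0.083,0,0,0,0],[-0.0095,0.0515,-0.091,0,0,0,0],[-0.0095,0.0515,-0.093,0,0,0,0]]'
```

```text
clock: 9.48
tool_pos: [0.4396, -0.0201, 0.1307]
eef_rot: [3.14, -0.005, 1.748]
ft_force: [-0.4, 0.9, 1.9]
grip_width: 0.0004
```

```bash
python3 -m crank '[[0,0,-0.002,0,0,0,0],[0,0,-0.004,0,0,0,0],[0,0,-0.004,0,0,0,0]]';python3 -m crank '[[0,0,-0.002,0,0,0,0],[0,0,-0.003,0,0,0,0],[0,0,-0.003,0,0,0,0]]'
```

```text
clock: 9.85
tool_pos: [0.4397, -0.0201, 0.1269]
eef_rot: [3.14, -0.005, 1.748]
ft_force: [-1.8, 0.5, 2.1]
grip_width: 0.0004
clock: 10.22
tool_pos: [0.4397, -0.0201, 0.1265]
eef_rot: [3.138, -0.007, 1.747]
ft_force: [-7.5, 1.4, 36.1]
grip_width: 0.0002
```

```bash
python3 -m crank '[[0,0,-0.001,0,0,0,0],[0,0,-0.001,0,0,0,0],[0,0,0.03,0,0,0,0],[0,0,0.08,0,0,0,0],[0,0,0.14,0,0,0,0],[-0.02,0.06,0.18,0,0,0,0],[-0.03,0.12,0.2,0,0,0,0],[-0.05,0.18,0.2,0,0,0,0]]'; python3 -m crank '[[0,0.06,0,0,0,0,0],[-0.02,0.12,0,0,0,0,0],[-0.02,0.12,0,0,0,0,0]]'
python3 - <<'E'
from h import *
print(state()['ft_force'])
T=cloud("top"); S=cloud("scene"); c=S[0][80:300,150:430] ; cv2.imwrite("pics/scene5.png",cv2.resize(c,None,fx=2.7,fy=2.7)[:,:,::-1])
ex=np.array([.184,-.983]);ey=np.array([.983,.184])
for W in (T[2],S[2]):
    a=W[...,:2]@ex;b=W[...,:2]@ey;z=W[...,2]
    for lo in np.arange(.03,.24,.015):
        k=(a>=lo)&(a<lo+.015)&(b>.31)&(b<.52)&(z>.1)&(z<.2)
        if k.sum()>5: print(lo.round(3),k.sum(),np.percentile(z[k],[10,50,90]).round(4))
# movement of other things
W0=np.load("topW.npy"); d=np.abs(W0[...,2]-T[2][...,2])[140:270,330:420]; print("cup etc. max dz frac",np.nanmean(d>.02))
E
```

```text
clock: 11.22
tool_pos: [0.3947, 0.1489, 0.3275]
eef_rot: [3.133, -0.009, 1.746]
ft_force: [0.7, 0.8, -0.1]
grip_width: 0.0007
clock: 11.6
tool_pos: [0.3726, 0.2735, 0.3269]
eef_rot: [3.133, -0.009, 1.755]
ft_force: [0.1, -1.4, 0.4]
grip_width: 0.0004
[ 0.11479227 -1.42012207  0.42153517]
0.03 128 [0.1137 0.1156 0.1181]
0.045 426 [0.1134 0.1158 0.1182]
0.06 568 [0.1135 0.1161 0.1184]
0.075 573 [0.114  0.1167 0.119 ]
0.09 570 [0.1142 0.1165 0.1191]
0.105 570 [0.1142 0.1164 0.1188]
0.12 565 [0.1143 0.1167 0.119 ]
0.135 574 [0.1141 0.1166 0.1191]
0.15 568 [0.1143 0.1166 0.1193]
0.165 564 [0.1143 0.1167 0.1189]
0.18 570 [0.1142 0.1166 0.119 ]
0.195 563 [0.1136 0.116  0.1185]
0.21 422 [0.1116 0.1151 0.1179]
0.03 54 [0.1132 0.115  0.1175]
0.045 187 [0.1131 0.1149 0.1173]
0.06 277 [0.1132 0.1156 0.1175]
0.075 285 [0.114  0.1163 0.1182]
0.09 295 [0.1142 0.1165 0.1185]
0.105 296 [0.1145 0.1163 0.1184]
0.12 293 [0.1145 0.1164 0.1183]
0.135 300 [0.1143 0.1163 0.1182]
0.15 294 [0.114  0.1163 0.1185]
0.165 304 [0.1143 0.1163 0.1184]
0.18 303 [0.1143 0.1164 0.1182]
0.195 313 [0.1139 0.116  0.1181]
0.21 321 [0.1106 0.1146 0.1172]
cup etc. max dz frac 0.0003418803418803419
```

View pics/scene5.png

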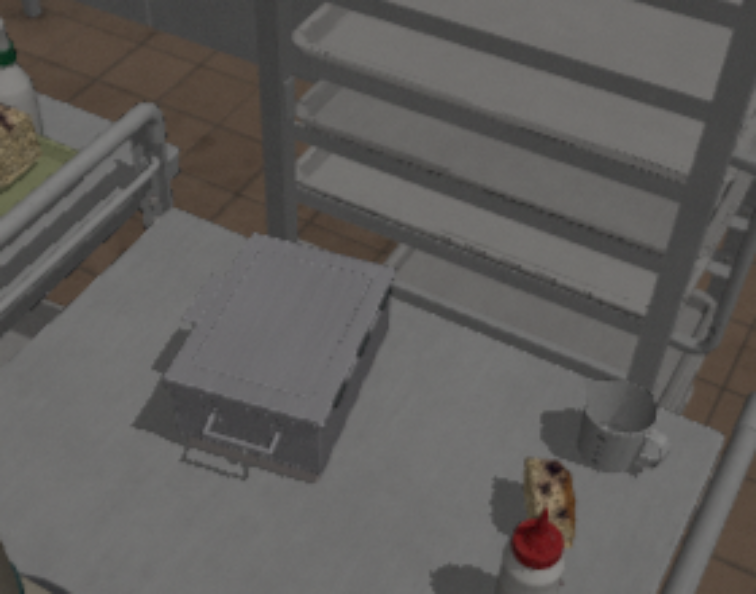

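The lid (face at about (285,325)) is shut and level, z≈0.1165 from front to hinge. The cup, cake and bottle haven't moved, and the arm is clear.

```bash
python3 -c "
from rig import *
print(state()['joint_velocities']); print(sign_off())"
```

```text
[ 0.03412972 -0.0149968   0.03050035  0.00968656  0.00324699  0.00156762
  0.00245249]
the job is handed in; nothing more can be done
None
```

The box is closed and the job is handed in at about 11.7 s of the 58 s allowed. With the gripper shut, I pushed the flap down onto its stop while the lid stood open. I then pushed the lid over from its outer side until it reached its stop.

**Last checks:**
- **Flap:** before I touched the lid, depth from the top camera showed the flap level at z ≈ 0.097 m from its hinge to mid-panel. I expected about 0.099 m, so it agrees within the camera accuracy. The scene-camera half of that check stopped on a script error, but its picture showed the flap flat.
- **Lid:** both cameras show the shut lid level at z ≈ 0.1165 m from front to hinge. I expected about 0.118 m. The front strip reads about 1 mm lower.
- **Forces:** the highest wrist readings I saw were about 41 N pressing the flap home and 36 N pressing the lid. Both were at the fingertips.
- **Other things:** the cup, bottle and cake had not moved. I didn't check the tongs directly, as they are under the flap, but the fingers never went below it.
- **Arm:** it was clear of everything at hand-in.

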